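Gauge the centrifuge bucket's bores and load the tall tube

TASK

Two of the three bores in the blue centrifuge bucket still have risers in them from the last run of short tubes. Use the depth gauge to find the deepest bore, the one with no riser in it: stand the gauge's foot flat on the bucket over the bore and press the rod down gently until it bottoms, then put the gauge back in its stand with that reading left on it. Then lower the tall red-capped sample tube, without dropping it, to the bottom of that bore, and leave everything else where it is.

Things in the scene. Friction and masses are not known exactly. Their poses are not given: they have to be found in the camera images.
- bucket: Metal centrifuge bucket with a blue three-bore insert, fixed: 68 (x) by 152 (y) by 80 mm high, a round boss on each short end. Origin: centre of the underside; y along the bores. In an order unknown, one bore is free, 54 to 67 mm deep (rubber pads of any thickness below); black rubber risers in the others leave 41 to 48 and 30 to 36 mm. Pad and risers give 1 mm under 10 N.
- bore_0 (a point): Centre of the mouth of bore 0 (at y = -45 mm in the bucket), in the insert's flat top, 80 mm above the bench: an upright round blind bore 18.5 mm across, chamfered 1 mm. Depth unknown, to be felt (see bucket).
- bore_1 (a point): Centre of the mouth of bore 1 (at y = 0 mm in the bucket), in the insert's flat top, 80 mm above the bench: an upright round blind bore 18.5 mm across, chamfered 1 mm. Depth unknown, to be felt (see bucket).
- bore_2 (a point): Centre of the mouth of bore 2 (at y = 45 mm in the bucket), in the insert's flat top, 80 mm above the bench: an upright round blind bore 18.5 mm across, chamfered 1 mm. Depth unknown, to be felt (see bucket).
- gauge: Depth gauge, 0.21 kg in all, standing upright in its stand: round steel foot, 40 mm across and 10 mm thick, with an 18 mm aluminium barrel above it to 40 mm over the foot's underside (a small 9 mm clamp screw, fixed, on the barrel's side reaches 17 mm from the axis). A rod slides down through foot and barrel. Origin: centre of the foot's underside; z up along the rod.
- gauge_rod (a joint): How far the rod's tip stands out below the foot's underside, in m: the gauge's reading, 0 to 0.075. At the start it is 0.015 to 0.025. It stays where it is pushed; pushing it takes about 4 N plus 0.1 N per 10 mm/s (lifting the gauge by its knob does not shift it). Rings every 10 mm; the red one reaches the barrel's top at 60 mm.
- gauge_tip: Tip of the gauge's rod. The rod is 8 mm thick and ends flat. Origin: centre of its lower end; z up along the rod.
- gauge_grip (a point): Middle of the black knob, with an orange band, on the top of the rod: a cylinder 24 mm across and 32 mm tall. This point lies 136 mm above the rod's tip; the knob's underside is 120 mm above the tip.
- stand_hole (a point): Centre of the hole's mouth in the top of the gauge's fixed stand, a black post 50 mm across and 95 mm high on a 90 mm round base. The hole is 14 mm wide and 85 mm deep; the gauge rests with its foot on the post's top and its rod in the hole.
- tube_rack: White block rack, fixed, 165 (x) by 48 (y) by 55 mm high, with a row along x of four 18.5 mm holes 40 mm apart (x = -60, -20, 20, 60 mm), 45 mm deep. Origin: centre of the underside. Holds the sample tube and three short tubes, in any order.
- sample_tube: Tall clear sample tube with dark red contents and a red cap, 35 g: 120 mm tall in all, 16 mm across with a small round foot, the cap 18 mm across and 18 mm tall at the top. It stands upright, its foot 10 mm above the bench. Origin: centre of its foot; z up along it.
- short_a: Short tube, green cap, 62 mm tall, 16 mm across (cap 18 mm), standing in the rack, its top 17 mm above the rack's. Bystander. Origin: centre of its foot.
- short_b: Short tube, yellow cap, 62 mm tall, 16 mm across (cap 18 mm), standing in the rack, its top 17 mm above the rack's. Bystander. Origin: centre of its foot.
- short_c: Short tube, green cap, 62 mm tall, 16 mm across (cap 18 mm), standing in the rack, its top 17 mm above the rack's. Bystander. Origin: centre of its foot.
- amber_bottle: Bystander: amber glass bottle, 30 mm across, 85 mm tall. Origin: centre of its underside.
- stain_bottle: Bystander: blue bottle with a white cap, 40 mm across, 95 mm tall. Origin: centre of its underside.
- specimen_jar: Bystander: clear jar with a yellow lid, 56 mm across, 60 mm tall. Origin: centre of its underside.
- slide_box: Bystander: flat green slide box, 100 by 85 by 32 mm. Origin: centre of its underside.
- marker: Bystander: white marker pen with a blue cap lying on the bench, 120 mm long, 13 mm thick. Origin: under its middle; y along it.
Mind the look-alikes: they are no part of the job. What is shaped like the gauge but purple is not meant.

How it is judged (in metres and radians):
On the way, in this order (a step that is already met when the one before it is completed fails the run):
1. the gauge stands upright with its foot flat on the bucket over the deepest bore (within 2 mm), its rod pressed to the bottom (at least 2 N on the tip, tip 52 mm or more below the rim), for 0.2 s (((horizontal distance between gauge_tip and bore_0 below 0.005 m and horizontal distance between gauge and bore_0 below 0.006 m and z of gauge_tip in the frame of bore_0 below -0.052 m and z of gauge in the frame of bore_0 below 0.002 m) or (horizontal distance between gauge_tip and bore_1 below 0.005 m and horizontal distance between gauge and bore_1 below 0.006 m and z of gauge_tip in the frame of bore_1 below -0.052 m and z of gauge in the frame of bore_1 below 0.002 m) or (horizontal distance between gauge_tip and bore_2 below 0.005 m and horizontal distance between gauge and bore_2 below 0.006 m and z of gauge_tip in the frame of bore_2 below -0.052 m and z of gauge in the frame of bore_2 below 0.002 m)) and angle between gauge's own z axis and vertical below 0.05 rad and contact force between gauge_tip and anything else above 2 N and value of joint gauge_rod below 0.071 m), for 0.2 s.
2. the gauge is back in its stand, upright, foot on the stand's top, reading kept, before the tube comes to the bucket (horizontal distance between gauge_tip and stand_hole below 0.008 m and z of gauge in the frame of stand_hole below 0.003 m and angle between gauge's own z axis and vertical below 0.06 rad and linear speed of gauge below 0.02 m/s and value of joint gauge_rod between 0.052 and 0.071 m and horizontal distance between sample_tube and bore_0 above 0.02 m and horizontal distance between sample_tube and bore_1 above 0.02 m and horizontal distance between sample_tube and bore_2 above 0.02 m), for 0.2 s.
At the end, for the whole second after the job is handed in: The sample tube stands upright, released and at rest at the bottom of the deepest bore (foot at least 51 mm below the rim, within 5 mm of the bore's axis), and the gauge stands at rest in its stand (foot within 3 mm of the stand's top, upright) with its reading between 52 and 71 mm (((horizontal distance between sample_tube and bore_0 below 0.005 m and z of sample_tube in the frame of bore_0 below -0.051 m) or (horizontal distance between sample_tube and bore_1 below 0.005 m and z of sample_tube in the frame of bore_1 below -0.051 m) or (horizontal distance between sample_tube and bore_2 below 0.005 m and z of sample_tube in the frame of bore_2 below -0.051 m)) and angle between sample_tube's own z axis and vertical below 0.12 rad and linear speed of each of sample_tube, gauge below 0.02 m/s and horizontal distance between gauge_tip and stand_hole below 0.008 m and z of gauge in the frame of stand_hole below 0.003 m and angle between gauge's own z axis and vertical below 0.06 rad and value of joint gauge_rod between 0.052 and 0.071 m); the robot touches nothing.
It fails at once if the rod's tip is pressed with more than 15 N (contact force between gauge_tip and anything else above 15 N).
It fails at once if the sample tube is dropped into a bore (faster than 0.4 m/s inside it) (((horizontal distance between sample_tube and bore_0 below 0.009 m and z of sample_tube in the frame of bore_0 below -0.004 m) or (horizontal distance between sample_tube and bore_1 below 0.009 m and z of sample_tube in the frame of bore_1 below -0.004 m) or (horizontal distance between sample_tube and bore_2 below 0.009 m and z of sample_tube in the frame of bore_2 below -0.004 m)) and linear speed of sample_tube above 0.4 m/s).
It fails at once if another thing on the bench is moved more than 25 mm or tipped (distance of any of short_a, short_b, short_c, amber_bottle, stain_bottle, specimen_jar, slide_box, marker from where it was at the start of the episode above 0.025 m or angle between any of short_a, short_b, short_c, amber_bottle, stain_bottle, specimen_jar's own z axis and vertical above 0.4 rad).
It also fails if it takes over 72 s, if anything falls off the work surface, if the arm or the gripper's body presses on something with over 40 N, if the wrist force passes 120 N, or if a joint passes its speed limit or range.

ROBOT

A 6-joint arm with a two-finger parallel gripper is mounted at the origin on the work surface. World frame = base frame: x ahead of the robot, y to its left, z up, the work surface at z = 0. Lengths are in mm, angles in rad, forces in N, time in s.
With the tool pointing down it reaches from about 325 to 775 mm from the base axis. Payload 5.5 kg.
Tool frame: the origin (TCP) lies at the very end of the fingers, on their centre line; the grasp point (between the pads) lies 19 mm behind it; x points along the fingers, z is the direction in which the jaws open and shut, and the axes are right-handed (so a half turn about x gives the same grasp; the last joint's range is limited). The gripper opens to 88 mm and grips with 3 to 60 N. Pads are 20 mm wide; open, the fingers measure 115 mm over their backs; the gripper's body (75 mm by 178 mm) begins 61 mm behind the grasp point.
Start: joints at [-1.249, 0.091, 1.231, -0, 1.82, -0.057], TCP at [221.884, -557.48, 222.631] pointing down, gripper open.
Joint ranges: [-2.87, 2.87], [-0.86, 2.18], [0.17, 2.46], [-1.51, 4.65], [0.06, 2.69], [-2.65, 2.65]. Speed limits (rad/s): [2.57, 2.57, 3.01, 3.14, 3.14, 3.14].

INTERFACE

Orientations are given as a unit quaternion [x, y, z, w].
In Python, from rig import bot gives the robot as it stands.
- The arm moves only by the shell command python3 -m pendant 'ROWS' [FORCE]. ROWS is JSON, a list of rows, each a list of 3 entries, a list of its own where there are three numbers: the opening in per cent of the stroke, from 0 (shut) to 100 (fully open), then the shift along the tool's x, y, z in mm, then the turn, a rotation vector about the tool's x, y, z in degrees. In form: [[gripper, [tx, ty, tz], [rx, ry, rz]], ...]. A call has 1 to 12 rows; each row shifts and turns the commanded pose from where the row before left it, along the tool's axes as they then stand; what a row does not reach is not made up. A row lasts 1/12 s, in which the tool goes at most 41.7 mm and 7.16 degrees, less where a joint would pass 70% of its speed; a pose out of reach is approached as far as the arm can. A call is refused whole if a number of a shift passes 41.7 or a number of a turn 7.16, either way. A call with a gripper value outside its range is refused whole. The fingers move at their own pace and stop on an object; FORCE is the grip in N (left out, the last holds). Time passes only in rows, so rows that do not move let the fingers close. It gives the time, the measured TCP pose, the force and the opening at its end, in the units of the state.
- bot.sense(): the state, without advancing time (a new reading comes with each control period).
- bot.camera(name): name is "scene" or "side" or "wrist"; returns a dict with "image" (480x640x3 uint8, red, green, blue), "depth" (480x640 float32, mm along the optical axis (not along the pixel's ray), 0 where there is no reading), "K" (3x3 intrinsics, pixels), "extrinsics" (4x4, takes a point from world to camera coordinates); the wrist camera has in their place "mount" (4x4, takes a point from camera to tool coordinates, whose origin is the TCP and whose axes are the tool frame's). Camera axes: x right, y down, z forward; pixel columns grow to the right and rows downward; lengths in mm; the calibration is good to about 2 mm. The wrist camera is an equidistant fisheye: a pixel r from the principal point sees the ray r / f radians off the axis. A picture is of the moment at which its call begins: read the wrist's pose just before it.
- bot.hand_in(): hands the job in, once; it reports no verdict.
Trained networks look in the newest picture that a camera, given by its name, has taken for a name from the list of things; names that differ only in an ending like _2 or _b are one class to them, and where a whole thing is asked for, a point or a joint stands for the part that bears it (a point fixed in the world has none). Each returns a list of dicts, best first, with "confidence" (0 to 1); they miss things now and then, are a little off and sometimes report something else, mostly with a low value. They report only what shows in the picture. A call takes as long as a camera call. They do not tell look-alikes from the thing itself.
- bot.look_for(target, camera): "point" ([x, y, z] in mm, in the coordinates of the camera as it stood for that picture, good to about 4 mm: the middle of the surface that is visible of it).
- bot.cut_out(target, camera): "pixels" (480x640 bool, what is visible of it).
- bot.tip_of(target, camera): "point" ([x, y, z] in mm, in the coordinates of the camera as it stood for that picture, good to about 4 mm: a listed point, or the origin of a listed thing).
The state is a dict: "clock": time; "qpos": joint angles; "joint_velocities": joint speeds; "joint_torque": joint torques, N m; "tool_pos": TCP position; "tool_rot": TCP orientation; "ft_force": force on the tool from outside, world axes, zero at the start; "ft_torque": the same for the moment, N m; "opening": finger opening in mm.
Only numpy, scipy, OpenCV 4.12 (cv2) and the standard library are available. Lean on these libraries where they do the work, as an engineer would, in place of code of your own. Each camera call takes 0.05 s, during which the arm holds its last target. There are 200 camera calls.

## Working session

There is one attempt and no reset: what is moved stays moved. The work goes in short steps, Python scripts to look and compute and a shell command to move; the robot and the scene stay as the last step left them, time stands still between calls to the robot, and variables do not carry over. Pictures are saved under pics/ and viewed, about 8 in all and at most 12, crops included, and the job is handed in when it is done.

```bash
mkdir -p pics; ls
cat > h.py <<'E'
from rig import bot
import numpy as np, cv2
from scipy.spatial.transform import Rotation as R
def T():
    s=bot.sense(); M=np.eye(4); M[:3,:3]=R.from_quat(s['tool_rot']).as_matrix(); M[:3,3]=s['tool_pos']; return M
def c2w(c,M=None):
    return M@c['mount'] if 'mount' in c else np.linalg.inv(c['extrinsics'])
def find(name,cam,A,f='tip_of',n=3):
    for d in getattr(bot,f)(name,cam)[:n]:
        p=A@np.r_[d['point'],1]; print(cam,f,name,round(d['confidence'],2),p[:3].round(1))
E
python3 - <<'E'
from h import *
s=bot.sense(); print(s['clock'],s['tool_rot'],s['opening'],T().round(2))
for cam in('scene','side'):
    c=bot.camera(cam); cv2.imwrite(f'pics/{cam}0.png',c['image'][...,::-1]); A=c2w(c)
    for n in('bore_0','bore_1','bore_2','gauge','gauge_tip','gauge_grip','stand_hole','sample_tube','tube_rack','bucket','marker','amber_bottle','stain_bottle','specimen_jar','slide_box'): find(n,cam,A,n=2)
print(bot.sense()['clock'])
E
```

```text
pics
0.0 [ 0.39732411  0.58572978 -0.39652816  0.5846534 ] 87.86901657877777 [[-0.0000e+00  9.3000e-01  3.7000e-01  2.2177e+02]
 [ 0.0000e+00  3.7000e-01 -9.3000e-01 -5.5720e+02]
 [-1.0000e+00  0.0000e+00 -0.0000e+00  2.2154e+02]
 [ 0.0000e+00  0.0000e+00  0.0000e+00  1.0000e+00]]
scene tip_of bore_0 0.9 [573.4  24.4  77.1]
scene tip_of bore_0 0.85 [578.  -18.5  79.6]
scene tip_of bore_1 0.9 [573.4  24.4  77.1]
scene tip_of bore_1 0.85 [578.  -18.5  79.6]
scene tip_of bore_2 0.9 [573.4  24.4  77.1]
scene tip_of bore_2 0.85 [578.  -18.5  79.6]
scene tip_of gauge 0.85 [ 544.1 -275.3   -0.8]
scene tip_of gauge 0.69 [ 434.1 -244.    91.1]
scene tip_of gauge_grip 0.73 [ 543.5 -270.3  136.5]
scene tip_of gauge_grip 0.62 [ 459.5 -361.7  138.1]
scene tip_of stand_hole 0.62 [ 440.2 -243.7   95. ]
scene tip_of sample_tube 0.53 [488.2 209.6   9.4]
scene tip_of tube_rack 0.7 [428.  219.8  -0.9]
scene tip_of tube_rack 0.53 [ 438.2 -242.2   94.8]
scene tip_of bucket 0.79 [571.7  24.4  -0.9]
scene tip_of bucket 0.56 [368.4 225.9  10.6]
scene tip_of marker 0.78 [ 7.133e+02 -6.100e+00 -4.000e-01]
sce
[... 678 characters left out ...]
p 0.59 [ 465.9 -360.3  135.9]
side tip_of stand_hole 0.84 [ 438.9 -243.3   91.7]
side tip_of stand_hole 0.4 [ 704.3 -160.8    1.9]
side tip_of sample_tube 0.54 [490.3 214.8  13.9]
side tip_of sample_tube 0.31 [ 704.4 -158.6    2. ]
side tip_of tube_rack 0.68 [432.4 220.1  -0.8]
side tip_of tube_rack 0.36 [ 683.9 -282.7    2.4]
side tip_of bucket 0.83 [578.1  24.3   1.8]
side tip_of marker 0.62 [715.   -5.3  -1. ]
side tip_of amber_bottle 0.69 [679.6 142.    1.1]
side tip_of stain_bottle 0.94 [ 7.036e+02 -1.638e+02 -1.000e-01]
side tip_of specimen_jar 0.74 [ 704.3 -162.3    1.5]
side tip_of specimen_jar 0.63 [ 685.4 -281.6   -1. ]
side tip_of slide_box 0.98 [6.979e+02 3.063e+02 3.000e-01]
1.6
```

View pics/scene0.png

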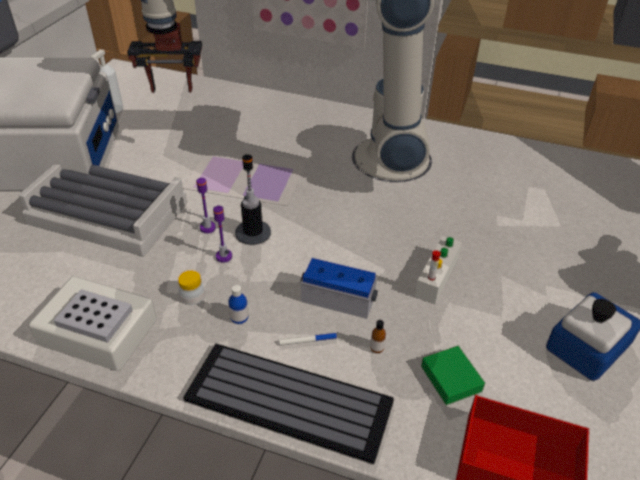

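View pics/side0.png

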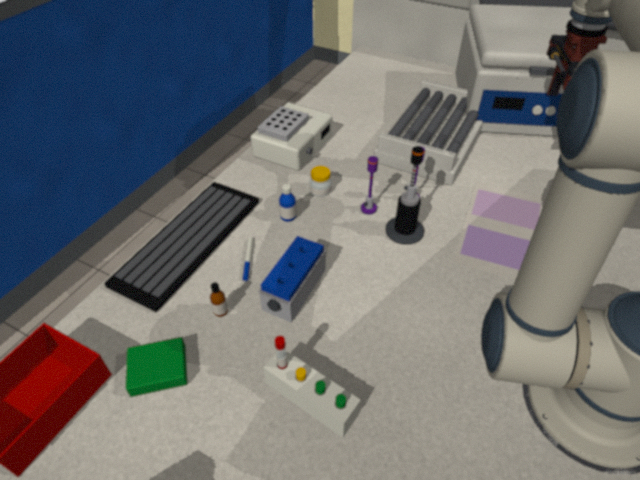

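```bash
python3 -m pendant '[[100,[-27,0,0],[7.1,0,0]],[100,[-27,0,0],[7.1,0,0]],[100,[-27,0,0],[7.1,0,0]],[100,[0,19,-28],[0.4,0,0]],[100,[0,19,-28],[0,0,0]],[100,[0,19,-28],[0,0,0]],[100,[0,19,-28],[0,0,0]],[100,[0,19,-28],[0,0,0]],[100,[0,19,-28],[0,0,0]],[100,[0,19,-28],[0,0,0]],[100,[0,19,-28],[0,0,0]],[100,[0,0,0],[0,0,0]]]'
python3 - <<'E'
from h import *
M=T();print(M.round(3)); c=bot.camera('wrist'); A=c2w(c,M); print(c['mount'].round(2),c['K'])
cv2.imwrite('pics/w1.png',c['image'][...,::-1])
for n in('gauge','gauge_grip','stand_hole','bore_1'): find(n,'wrist',A)
E
```

```text
clock: 2.6
tool_pos: [376.3, -329.2, 304.4]
tool_rot: [0.499, 0.501, -0.498, 0.502]
ft_force: [0.8, 1.1, 0.0]
opening: 87.7
[[ 2.00000e-03  1.00000e+00  6.00000e-03  3.76303e+02]
 [ 1.00000e-03  6.00000e-03 -1.00000e+00 -3.29203e+02]
 [-1.00000e+00  2.00000e-03 -1.00000e-03  3.04448e+02]
 [ 0.00000e+00  0.00000e+00  0.00000e+00  1.00000e+00]]
[[  -0.     -0.24    0.97 -161.95]
 [   0.     -0.97   -0.24   65.43]
 [   1.      0.      0.      0.32]
 [   0.      0.      0.      1.  ]] [[371.64829954   0.         320.59417678]
 [  0.         371.64829954 243.48692464]
 [  0.           0.           1.        ]]
wrist tip_of gauge 0.94 [ 540.7 -270.     3.9]
wrist tip_of gauge 0.9 [ 435.7 -247.8   90.1]
wrist tip_of gauge 0.62 [ 458.1 -356.7    2.2]
wrist tip_of gauge_grip 0.63 [ 460.5 -356.4  135.9]
wrist tip_of gauge_grip 0.56 [ 438.5 -241.2  211.2]
wrist tip_of bore_1 0.89 [578.5 -15.9  83. ]
wrist tip_of bore_1 0.63 [573.4  23.2  78.7]
wrist tip_of bore_1 0.6 [576.7  72.5  75.5]
```

View pics/w1.png

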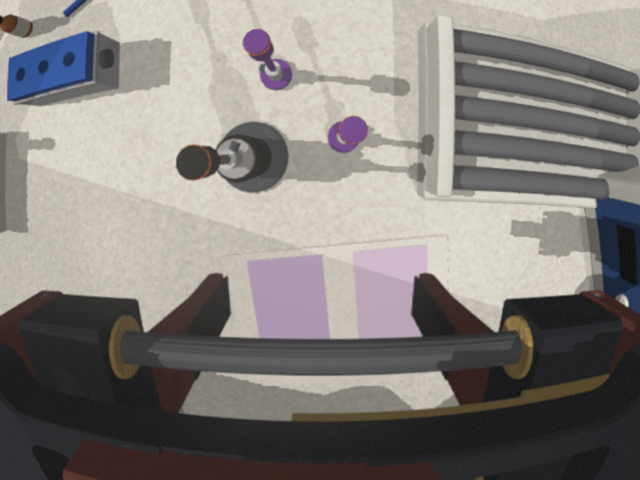

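```bash
python3 -m pendant '[[100,[8,16,-21.5],[0,0,0]],[100,[8,16,-21.5],[0,0,0]],[100,[8,16,-21.5],[0,0,0]],[100,[8,15,-21.5],[0,0,0]],[100,[0,0,0],[0,0,0]]]'
cat >> h.py <<'E'
def cloud(c,A):
    v,u=np.mgrid[0:480,0:640]; K=c['K']; x=(u-K[0,2]); y=(v-K[1,2]); z=c['depth'].astype(float)
    if 'mount' in c:
        r=np.hypot(x,y)+1e-9; th=r/K[0,0]; t=np.tan(th)/r; X=x*t*z;Y=y*t*z
    else: X=x/K[0,0]*z; Y=y/K[1,1]*z
    P=np.stack([X,Y,z,np.ones_like(z)],-1)@A.T
    P[z<=0]=np.nan
    return P[...,:3]
E
python3 - <<'E'
from h import *
M=T();print(M[:3,3].round(1)); c=bot.camera('wrist'); A=c2w(c,M); P=cloud(c,A)
cv2.imwrite('pics/w2.png',c['image'][...,::-1])
for n in('gauge_grip','gauge'):find(n,'wrist',A)
m=(np.hypot(P[...,0]-438,P[...,1]+243)<30)
k=m&(P[...,2]>190); print(k.sum())
if k.any():
  Q=P[k]; zt=np.percentile(Q[:,2],95); t=Q[Q[:,2]>zt-4]; print('top',zt,t[:,:2].min(0),t[:,:2].max(0),np.median(t,0), len(t), Q[:,1].min(),Q[:,1].max())
E
```

```text
clock: 3.27
tool_pos: [437.6, -245.4, 269.5]
tool_rot: [0.5, 0.502, -0.499, 0.499]
ft_force: [-0.9, 0.1, -0.2]
opening: 87.6
[ 437.6 -245.4  269.5]
wrist tip_of gauge_grip 0.87 [ 439.3 -246.3  213. ]
wrist tip_of gauge_grip 0.64 [ 455.5 -355.   137.2]
wrist tip_of gauge_grip 0.6 [ 541.5 -276.9  135.8]
wrist tip_of gauge 0.94 [ 544.  -270.3    3.1]
wrist tip_of gauge 0.77 [ 436.1 -244.2   87.6]
wrist tip_of gauge 0.62 [ 461.  -358.3    3.7]
17487
top 390.3136177110562 [ 451.7896355  -269.60055279] [ 461.77419468 -220.22000182] [ 459.83728916 -242.9013898   388.79425889] 5121 -269.6005527884988 -220.22000181581464
```

Run:
```python
from h import *
M=T(); c=bot.camera('wrist'); A=c2w(c,M); P=cloud(c,A)
m=(np.hypot(P[...,0]-438,P[...,1]+243)<25)
for a,b in((175,190),(190,200),(200,210),(210,220),(220,224),(224,228),(228,235),(85,97),(105,112)):
  k=m&(P[...,2]>a)&(P[...,2]<b)
  if k.sum()>5:
    Q=P[k];print(a,b,len(Q),np.percentile(Q,[2,98],axis=0).round(1))
```

```text
190 200 8 [[ 440.4 -255.1  198.9]
 [ 448.1 -234.   199.9]]
200 210 119 [[ 440.1 -255.   200.2]
 [ 448.9 -234.1  209.6]]
210 220 134 [[ 440.7 -254.8  210.1]
 [ 448.9 -233.2  219.7]]
220 224 25 [[ 443.5 -253.7  220. ]
 [ 448.9 -233.7  223.9]]
224 228 139 [[ 430.5 -255.7  224.3]
 [ 449.2 -231.7  227.9]]
228 235 1228 [[ 426.8 -254.4  228.4]
 [ 447.8 -233.1  231.1]]
85 97 593 [[ 420.2 -267.1   87.9]
 [ 461.7 -220.6   96.3]]
105 112 359 [[ 424.  -262.1  105. ]
 [ 455.1 -225.2  107.1]]
```

```bash
python3 -m pendant '[[100,[25,0.5,-1.5],[0,0,0]],[100,[25,0,0],[0,0,0]],[100,[25,0,0],[0,0,0]],[10,[0,0,0],[0,0,0]],[10,[0,0,0],[0,0,0]],[10,[0,0,0],[0,0,0]],[10,[0,0,0],[0,0,0]],[10,[0,0,0],[0,0,0]]]' 25
```

```text
clock: 4.13
tool_pos: [437.7, -246.5, 198.9]
tool_rot: [0.5, 0.499, -0.5, 0.501]
ft_force: [0.7, 0.4, 1.5]
opening: 57.7
```

```bash
python3 -m pendant '[[10,[3,0,-1],[0,0,0]],[10,[0,0,0],[0,0,0]],[10,[0,0,0],[0,0,0]],[10,[0,0,0],[0,0,0]],[10,[0,0,0],[0,0,0]],[10,[0,0,0],[0,0,0]]]' 25
```

```text
clock: 4.63
tool_pos: [437.2, -244.7, 193.6]
tool_rot: [0.5, 0.5, -0.5, 0.5]
ft_force: [-1.0, -0.1, -0.2]
opening: 23.7
```

```bash
python3 -m pendant '[[10,[-15,0,0],[0,0,0]],[10,[-20,0,0],[0,0,0]],[10,[-20,0,0],[0,0,0]],[10,[-10,6,-33],[0,0,0]],[10,[0,8,-34],[0,0,0]],[10,[0,8,-34],[0,0,0]],[10,[0,8,-34],[0,0,0]],[10,[0,8,-34],[0,0,0]],[10,[0,8,-34],[0,0,0]],[10,[0,8,-34],[0,0,0]],[10,[0,8,-30],[0,0,0]],[10,[0,0,0],[0,0,0]]]'
python3 -m pendant '[[10,[0,0,0],[0,0,0]]]'
python3 - <<'E'
from h import *
M=T();print(M[:3,3].round(1)); c=bot.camera('wrist'); A=c2w(c,M); P=cloud(c,A)
cv2.imwrite('pics/w3.png',c['image'][...,::-1])
np.savez('w3.npz',P=P,im=c['image'])
for n in('gauge','gauge_tip','bore_1','sample_tube'):find(n,'wrist',A,n=4)
im=c['image'].astype(int); z=P[...,2]
top=(np.abs(z-80)<6)&(np.hypot(P[...,0]-575,P[...,1]-24)<90)
Q=P[top]; r=cv2.minAreaRect(Q[:,:2].astype(np.float32)); print('toprect',r,len(Q),np.median(Q[:,2]))
blue=top&(im[...,2]>im[...,0]+40)
r=cv2.minAreaRect(P[blue][:,:2].astype(np.float32)); print('bluerect',r,blue.sum())
E
```

```text
clock: 5.63
tool_pos: [499.5, 27.0, 257.7]
tool_rot: [0.499, 0.502, -0.498, 0.501]
ft_force: [-0.4, -0.1, -1.4]
opening: 23.5
clock: 5.72
tool_pos: [499.1, 23.5, 257.9]
tool_rot: [0.499, 0.501, -0.5, 0.5]
ft_force: [-0.4, 0.8, -1.4]
opening: 23.5
[499.1  23.5 257.9]
wrist tip_of gauge 0.9 [495.   20.8 153.3]
wrist tip_of gauge 0.75 [ 543.1 -268.4    3.5]
wrist tip_of gauge 0.67 [ 461.  -358.7    2.5]
wrist tip_of bore_1 0.95 [573.6  22.5  79.2]
wrist tip_of bore_1 0.8 [578.   71.2  79.8]
wrist tip_of bore_1 0.76 [579.3 -15.9  83.2]
wrist tip_of bore_1 0.62 [445.6 218.4  11.8]
wrist tip_of sample_tube 0.73 [488.9 214.9   9. ]
toprect ((575.3640747070312, 25.93332290649414), (62.8070182800293, 146.77259826660156), 1.549314260482788) 9790 79.8459722697815
bluerect ((575.3894653320312, 25.75629425048828), (62.33405303955078, 146.36167907714844), 1.4790031909942627) 9737
```

View pics/w3.png

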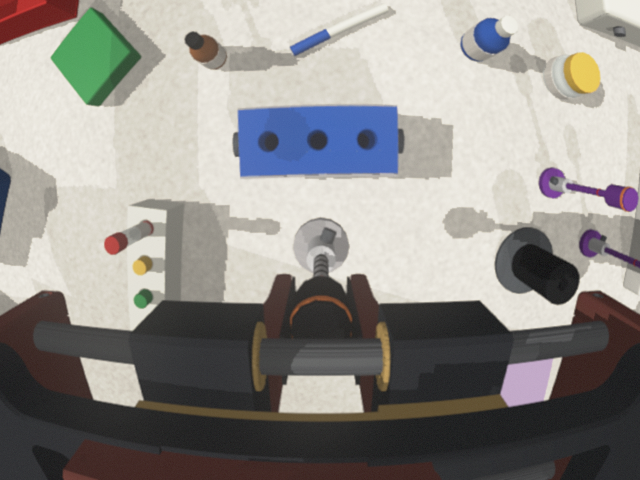

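Run:
```python
from h import *
d=np.load('w3.npz');P=d['P'];im=d['im'].astype(int);z=P[...,2]
# ray plane: camera centre
M=T(); c=bot.camera('wrist'); A=c2w(c,M); C=A[:3,3]; print(C.round(1))
for u,v,n in((268,142,'hi y'),(318,140,'mid'),(367,140,'lo y')):
    s=(slice(v-16,v+17),slice(u-16,u+17)); p=P[s]; 
    D=p-C; q=C+D*((80-C[2])/D[...,2:3])
    dark=(im[s].sum(-1)<180)|(p[...,2]<70)
    n_,l,st,ce=cv2.connectedComponentsWithStats(dark.astype(np.uint8))
    k=1+np.argmax(st[1:,4]); m=(l==k)&np.isfinite(q[...,0])
    (cx,cy),rr=cv2.minEnclosingCircle(q[m][:,:2].astype(np.float32))
    print(n,st[k,4],'mean',np.nanmean(q[m],0).round(1),'circ',round(cx,1),round(cy,1),round(rr,1),'z pct',np.nanpercentile(p[m][:,2],[0,5,20,50]).round(1))
# foot of gauge & knob
g=(np.hypot(P[...,0]-499,P[...,1]-23)<28)
for a,b in((150,175),(230,300)):
    Q=P[g&(z>a)&(z<b)]; print(a,np.percentile(Q,[1,99],axis=0).round(1) if len(Q) else 0)
for yr in((-30,80),):
    for cn in('scene','side'):
        cc=bot.camera(cn);Pc=cloud(cc,c2w(cc)); I=cc['image'].astype(int)
        t=(np.abs(Pc[...,2]-80)<6)&(np.hypot(Pc[...,0]-575,Pc[...,1]-24)<90)&(I[...,2]>I[...,0]+40)
        print(cn,cv2.minAreaRect(Pc[t][:,:2].astype(np.float32)),t.sum())
```

```text
[564.5  20.6 420.5]
hi y 281 mean [574.   69.3  80. ] circ 574.1 69.2 9.0 z pct [34.8 44.9 45.9 46.9]
mid 298 mean [575.1  25.5  80. ] circ 575.1 25.4 9.1 z pct [ 6.3 17.4 33.3 34.1]
lo y 286 mean [576.2 -18.8  80. ] circ 576.2 -18.5 9.0 z pct [17.4 20.8 21.9 23.3]
150 [[481.5   4.2 161.3]
 [518.3  42.1 171.8]]
230 [[495.7   2.7 236.1]
 [510.8  43.3 299.2]]
scene ((577.024169921875, 25.293373107910156), (70.45104217529297, 146.59481811523438), 1.8074723482131958) 1401
side ((577.8104858398438, 26.242931365966797), (63.43364334106445, 148.37120056152344), 1.5345124006271362) 1716
```

```bash
python3 -m pendant '[[10,[0,25,14],[0,0,0]],[10,[0,25,14],[0,0,0]],[10,[0,26.3,13.8],[0,0,0]],[10,[0,0,0],[0,0,0]],[10,[18,0,0],[0,0,0]],[10,[18,0,0],[0,0,0]],[10,[0,0,0],[0,0,0]],[10,[0,0,0],[0,0,0]]]'
python3 - <<'E'
from h import *
M=T();print(M[:3,3].round(1)); c=bot.camera('wrist'); A=c2w(c,M); P=cloud(c,A);z=P[...,2]
cv2.imwrite('pics/w4.png',c['image'][...,::-1])
g=(np.hypot(P[...,0]-576,P[...,1]+18)<28)
Q=P[g&(z>112)&(z<140)]; print(np.percentile(Q,[1,99],axis=0).round(1))
im=c['image'].astype(int);t=(np.abs(z-80)<6)&(np.hypot(P[...,0]-575,P[...,1]-24)<90)&(im[...,2]>im[...,0]+40)
print(cv2.minAreaRect(P[t][:,:2].astype(np.float32)))
E
```

```text
clock: 6.78
tool_pos: [574.6, -19.8, 221.7]
tool_rot: [-0.5, -0.501, 0.501, -0.499]
ft_force: [-0.4, -0.5, -1.6]
opening: 23.2
[574.6 -19.8 221.7]
[[557.2 -39.5 125.6]
 [594.1  -1.8 136. ]]
((575.478759765625, 25.96054458618164), (62.72516632080078, 146.00833129882812), 1.5184813737869263)
```

```bash
python3 -m pendant '[[10,[12,0.5,-1.7],[0,0,0]],[10,[13,0,0],[0,0,0]],[10,[13,0,0],[0,0,0]],[10,[0,0,0],[0,0,0]],[10,[2,0,0],[0,0,0]],[10,[2,0,0],[0,0,0]],[10,[0,0,0],[0,0,0]]]'
```

```text
clock: 7.42
tool_pos: [576.0, -17.9, 180.6]
tool_rot: [0.5, 0.5, -0.5, 0.5]
ft_force: [-0.3, -0.4, -2.9]
opening: 23.5
```

```bash
python3 -m pendant '[[10,[2,0,0],[0,0,0]],[10,[2,0,0],[0,0,0]],[10,[0,0,0],[0,0,0]]]'; python3 -m pendant '[[10,[2,0,0],[0,0,0]],[10,[2,0,0],[0,0,0]],[10,[0,0,0],[0,0,0]]]'
```

```text
clock: 7.67
tool_pos: [576.4, -18.0, 177.5]
tool_rot: [0.5, 0.499, -0.5, 0.5]
ft_force: [-0.3, -0.5, 1.0]
opening: 23.8
clock: 7.92
tool_pos: [576.2, -18.0, 173.0]
tool_rot: [0.5, 0.5, -0.5, 0.5]
ft_force: [0.8, -0.1, 2.7]
opening: 23.7
```

```bash
python3 -m pendant '[[10,[2,0,0],[0,0,0]],[10,[2,0,0],[0,0,0]],[10,[2,0,0],[0,0,0]],[10,[2,0,0],[0,0,0]],[10,[2,0,0],[0,0,0]],[10,[2,0,0],[0,0,0]],[10,[2,0,0],[0,0,0]],[10,[2,0,0],[0,0,0]],[10,[2,0,0],[0,0,0]],[10,[2,0,0],[0,0,0]],[10,[2,0,0],[0,0,0]],[10,[1,0,0],[0,0,0]]]'; python3 -m pendant '[[10,[1,0,0],[0,0,0]],[10,[1,0,0],[0,0,0]],[10,[0,0,0],[0,0,0]]]'
```

```text
clock: 8.92
tool_pos: [576.0, -18.0, 149.3]
tool_rot: [0.5, 0.5, -0.5, 0.5]
ft_force: [2.5, -1.7, 4.0]
opening: 23.5
clock: 9.17
tool_pos: [576.0, -18.0, 147.4]
tool_rot: [-0.5, -0.5, 0.5, -0.5]
ft_force: [2.0, -0.7, 0.9]
opening: 23.5
```

```bash
for i in 1 ; do python3 -m pendant '[[10,[1,0,0],[0,0,0]],[10,[1,0,0],[0,0,0]],[10,[1,0,0],[0,0,0]]]'; done;  python3 -m pendant '[[10,[1,0,0],[0,0,0]]]';  python3 -m pendant '[[10,[0.8,0,0],[0,0,0]]]'; python3 -m pendant '[[10,[0,0,0],[0,0,0]]]'
```

```text
clock: 9.42
tool_pos: [576.0, -18.0, 144.7]
tool_rot: [0.5, 0.5, -0.5, 0.5]
ft_force: [1.8, -0.2, 3.4]
opening: 23.1
clock: 9.5
tool_pos: [576.0, -18.0, 143.6]
tool_rot: [0.5, 0.5, -0.5, 0.5]
ft_force: [2.9, -0.9, 2.3]
opening: 23.7
clock: 9.58
tool_pos: [576.0, -18.0, 142.8]
tool_rot: [0.5, 0.5, -0.5, 0.5]
ft_force: [2.8, -0.7, 3.0]
opening: 23.4
clock: 9.67
tool_pos: [575.9, -17.9, 142.5]
tool_rot: [0.5, 0.5, -0.5, 0.5]
ft_force: [1.2, -0.6, 1.0]
opening: 23.6
```

```bash
python3 -m pendant '[[10,[0.7,0,0],[0,0,0]],[10,[0.5,0,0],[0,0,0]]]'; python3 -m pendant '[[10,[0.5,0,0],[0,0,0]]]';  python3 -m pendant '[[10,[0.5,0,0],[0,0,0]]]'
```

```text
clock: 9.83
tool_pos: [575.8, -17.9, 141.5]
tool_rot: [0.5, 0.5, -0.5, 0.5]
ft_force: [2.6, -1.9, 2.9]
opening: 23.4
clock: 9.92
tool_pos: [575.8, -17.9, 141.0]
tool_rot: [0.5, 0.5, -0.5, 0.5]
ft_force: [2.2, -1.0, 3.0]
opening: 23.6
clock: 10.0
tool_pos: [575.9, -17.9, 140.6]
tool_rot: [0.5, 0.5, -0.5, 0.5]
ft_force: [2.6, -1.5, 3.7]
opening: 23.6
```

```bash
python3 -m pendant '[[10,[0.5,0,0],[0,0,0]]]'; python3 -m pendant '[[10,[0.5,0,0],[0,0,0]]]';  python3 -m pendant '[[10,[0.4,0,0],[0,0,0]]]'
```

```text
clock: 10.08
tool_pos: [575.9, -17.9, 140.1]
tool_rot: [0.5, 0.5, -0.5, 0.5]
ft_force: [2.1, -1.1, 3.4]
opening: 23.5
clock: 10.17
tool_pos: [575.9, -17.9, 139.5]
tool_rot: [0.5, 0.5, -0.5, 0.5]
ft_force: [2.7, -0.9, 2.2]
opening: 23.3
clock: 10.25
tool_pos: [575.9, -17.9, 139.2]
tool_rot: [0.5, 0.5, -0.5, 0.5]
ft_force: [0.5, 0.5, 3.3]
opening: 23.9
```

```bash
for i in 1; do python3 -m pendant '[[10,[0.4,0,0],[0,0,0]]]'; python3 -m pendant '[[10,[0.4,0,0],[0,0,0]]]';  done | grep -E "pos|force"
```

```text
tool_pos: [575.9, -17.9, 138.8]
ft_force: [2.2, -1.0, 2.8]
tool_pos: [575.9, -17.9, 138.4]
ft_force: [1.7, -1.2, 2.1]
```

```bash
for i in 1; do python3 -m pendant '[[10,[0.4,0,0],[0,0,0]]]'; python3 -m pendant '[[10,[0.4,0,0],[0,0,0]]]';  done | grep -E "pos|force"
```

```text
tool_pos: [575.9, -17.9, 138.0]
ft_force: [1.5, -0.9, 4.9]
tool_pos: [576.0, -17.9, 137.9]
ft_force: [1.1, -0.2, 5.7]
```

```bash
for i in 1; do python3 -m pendant '[[10,[0.2,0,0],[0,0,0]]]'; python3 -m pendant '[[10,[0.1,0,0],[0,0,0]]]'; python3 -m pendant '[[10,[0,0,0],[0,0,0]],[10,[0,0,0],[0,0,0]],[10,[0,0,0],[0,0,0]]]'; done | grep -E "pos|force"
```

```text
tool_pos: [576.0, -17.9, 137.9]
ft_force: [0.4, -1.0, 6.7]
tool_pos: [576.0, -17.9, 137.9]
ft_force: [1.7, -0.4, 5.7]
tool_pos: [576.0, -17.9, 137.9]
ft_force: [1.2, 0.2, 5.9]
```

```bash
for i in 1; do python3 -m pendant '[[10,[0.3,0,0],[0,0,0]]]'; python3 -m pendant '[[10,[0.3,0,0],[0,0,0]]]'; python3 -m pendant '[[10,[0,0,0],[0,0,0]],[10,[0,0,0],[0,0,0]],[10,[0,0,0],[0,0,0]]]'; done | grep -E "pos|force"
```

```text
tool_pos: [576.0, -17.9, 137.8]
ft_force: [-0.0, -0.5, 6.8]
tool_pos: [576.1, -17.9, 137.7]
ft_force: [0.2, -0.8, 7.4]
tool_pos: [576.0, -17.9, 137.7]
ft_force: [0.4, -0.5, 7.1]
```

```bash
for i in 1; do python3 -m pendant '[[10,[0.4,0,0],[0,0,0]]]'; python3 -m pendant '[[10,[0.2,0,0],[0,0,0]],[10,[0,0,0],[0,0,0]],[10,[0,0,0],[0,0,0]],[10,[0,0,0],[0,0,0]],[10,[0,0,0],[0,0,0]]]'; done | grep -E "pos|force"
python3 - <<'E'
from h import *
M=T();print(M[:3,3].round(1)); c=bot.camera('wrist'); A=c2w(c,M); P=cloud(c,A);z=P[...,2]
cv2.imwrite('pics/w5.png',c['image'][...,::-1])
I=c['image'].astype(int); grey=(np.ptp(I,axis=2)<40)
g=(np.hypot(P[...,0]-576,P[...,1]+18)<26)
Q=P[grey&g&(z>86)&(z<95)]; print(np.percentile(Q,[1,50,99],axis=0).round(1),len(Q))
Z=np.linalg.lstsq(np.c_[Q[:,:2]-[576,-18],np.ones(len(Q))],Q[:,2],rcond=None)[0]; print('plane',Z)
t=(np.abs(z-80)<5)&(np.hypot(P[...,0]-575,P[...,1]-24)<90)&(I[...,2]>I[...,0]+40); print(np.median(z[t]))
for cn in('scene','side'):
    cc=bot.camera(cn); cv2.imwrite(f'pics/{cn}1.png',cv2.resize(cc['image'][...,::-1][180:340,230:410],None,fx=3,fy=3))
    find('gauge',cn,c2w(cc))
E
```

```text
tool_pos: [576.1, -17.9, 137.5]
ft_force: [-0.6, -0.2, 9.1]
tool_pos: [576.1, -17.9, 137.5]
ft_force: [-0.3, -0.4, 7.6]
[576.1 -17.9 137.5]
[[ 5.641e+02 -3.710e+01  8.720e+01]
 [ 5.827e+02 -1.580e+01  8.990e+01]
 [ 5.952e+02  1.000e-01  9.190e+01]] 1798
plane [-8.32193029e-03 -3.16386352e-03  8.99347323e+01]
79.80593433509918
scene tip_of gauge 0.89 [580.  -19.6  75.3]
scene tip_of gauge 0.69 [ 543.  -271.8    0.8]
scene tip_of gauge 0.56 [ 460.3 -360.8    1.6]
side tip_of gauge 0.86 [578.9 -16.2  80.9]
side tip_of gauge 0.85 [ 468.  -358.6   -0.5]
```

View pics/w5.png

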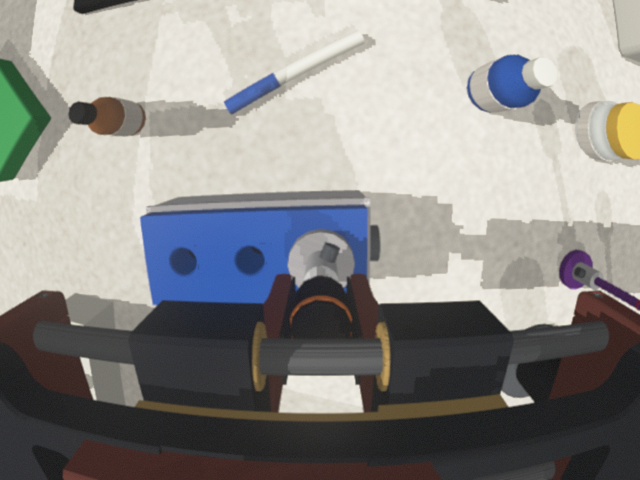

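```bash
python3 -m pendant '[[10,[-10,0,0],[0,0,0]],[10,[-20,0,0],[0,0,0]],[10,[-30,0,0],[0,0,0]],[10,[-36,0,0],[0,0,0]],[10,[0,-20,32.6],[0,0,0]],[10,[0,-20,32.6],[0,0,0]],[10,[0,-20,32.6],[0,0,0]],[10,[0,-20,32.6],[0,0,0]],[10,[0,-20,32.6],[0,0,0]],[10,[0,0,0],[0,0,0]],[10,[0,0,0],[0,0,0]]]'
python3 - <<'E'
from h import *
M=T();print(M.round(3)); c=bot.camera('wrist'); A=c2w(c,M); P=cloud(c,A);z=P[...,2];C=A[:3,3]
cv2.imwrite('pics/w6.png',c['image'][...,::-1])
find('stand_hole','wrist',A); find('gauge','wrist',A)
g=(np.hypot(P[...,0]-439,P[...,1]+244)<35)
Q=P[g&(z>91)&(z<99)]; (x,y),r=cv2.minEnclosingCircle(Q[:,:2].astype(np.float32)); print('stand',len(Q),x,y,r,np.percentile(Q,[1,50,99],axis=0).round(1))
x0,y0=M[:2,3]; g=(np.hypot(P[...,0]-x0,P[...,1]-y0)<28)
for a,b in((165,176),(176,190),(140,165)):
  Q=P[g&(z>a)&(z<b)]; 
  if len(Q): print(a,len(Q),np.percentile(Q,[1,99],axis=0).round(1))
E
```

```text
clock: 13.08
tool_pos: [474.6, -182.0, 231.3]
tool_rot: [-0.501, -0.5, 0.501, -0.498]
ft_force: [1.0, -0.6, -1.5]
opening: 23.7
[[-2.00000e-03  1.00000e+00 -4.00000e-03  4.74569e+02]
 [ 1.00000e-03 -4.00000e-03 -1.00000e+00 -1.82010e+02]
 [-1.00000e+00 -2.00000e-03 -1.00000e-03  2.31255e+02]
 [ 0.00000e+00  0.00000e+00  0.00000e+00  1.00000e+00]]
wrist tip_of stand_hole 0.68 [ 437.  -242.1   94.9]
wrist tip_of gauge 0.75 [ 461.3 -358.6    0.7]
wrist tip_of gauge 0.74 [ 474.1 -186.   169.3]
wrist tip_of gauge 0.62 [ 681.6 -286.6    2.6]
stand 2188 437.1837158203125 -243.95339965820312 25.16554832458496 [[ 414.2 -266.9   91.7]
 [ 439.2 -243.7   94.8]
 [ 461.2 -220.9   96.4]]
165 27 [[ 484.8 -199.3  174. ]
 [ 495.2 -166.7  175.9]]
176 1913 [[ 462.8 -201.1  176.8]
 [ 494.7 -163.8  187.2]]
```

View pics/w6.png

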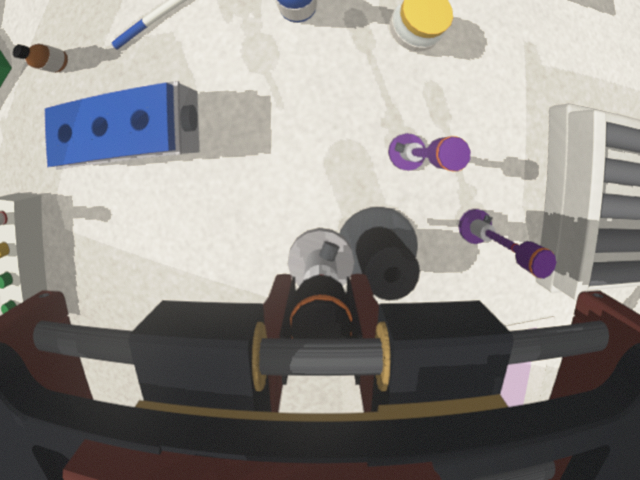

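```bash
python3 -m pendant '[[10,[0,-19,31],[0,0,0]],[10,[0,-18.2,30.5],[0,0,0]],[10,[0,0,0],[0,0,0]],[10,[0,0,0],[0,0,0]]]'
python3 - <<'E'
from h import *
M=T();print(M[:3,3].round(1)); c=bot.camera('wrist'); A=c2w(c,M); P=cloud(c,A);z=P[...,2]
g=(np.hypot(P[...,0]-438,P[...,1]+244)<29)
Q=P[g&(z>176)&(z<189)];print(np.percentile(Q,[1,99],axis=0).round(1))
Q=P[g&(z>90)&(z<99)];print(len(Q),np.percentile(Q,[1,99],axis=0).round(1))
E
```

```text
clock: 13.57
tool_pos: [438.8, -242.3, 231.8]
tool_rot: [0.5, 0.5, -0.5, 0.499]
ft_force: [0.3, 0.4, -1.1]
opening: 23.6
[ 438.8 -242.3  231.8]
[[ 427.1 -261.4  176.8]
 [ 459.1 -224.1  185.9]]
1316 [[ 431.9 -267.2   91.9]
 [ 461.1 -220.1   96.4]]
```

```bash
python3 -m pendant '[[10,[0,-1.2,1],[0,0,0]],[10,[10,0,0],[0,0,0]],[10,[12,0,0],[0,0,0]],[10,[0,0,0],[0,0,0]],[10,[10,0,0],[0,0,0]],[10,[15,0,0],[0,0,0]],[10,[15,0,0],[0,0,0]],[10,[8,0,0],[0,0,0]],[10,[4,0,0],[0,0,0]],[10,[0,0,0],[0,0,0]]]'; python3 -m pendant '[[10,[1.5,0,0],[0,0,0]],[10,[0,0,0],[0,0,0]]]'
```

```text
clock: 14.45
tool_pos: [437.1, -243.0, 156.7]
tool_rot: [0.5, 0.501, -0.5, 0.499]
ft_force: [-0.9, -0.5, -2.7]
opening: 23.6
clock: 14.62
tool_pos: [437.8, -243.6, 157.3]
tool_rot: [0.5, 0.5, -0.5, 0.5]
ft_force: [-0.3, -0.4, -3.2]
opening: 23.6
```

```bash
python3 -m pendant '[[10,[1.5,0,0],[0,0,0]],[10,[1.5,0,0],[0,0,0]],[10,[0,0,0],[0,0,0]]]'; python3 -m pendant '[[10,[0.7,0,0],[0,0,0]],[10,[0,0,0],[0,0,0]]]';python3 -m pendant '[[10,[0.7,0,0],[0,0,0]],[10,[0,0,0],[0,0,0]]]'
```

```text
clock: 14.87
tool_pos: [437.6, -243.5, 153.7]
tool_rot: [0.5, 0.5, -0.5, 0.5]
ft_force: [1.0, 0.2, -2.1]
opening: 23.3
clock: 15.03
tool_pos: [437.6, -243.5, 152.9]
tool_rot: [0.5, 0.5, -0.5, 0.5]
ft_force: [-0.5, -0.3, -2.2]
opening: 23.6
clock: 15.2
tool_pos: [437.6, -243.4, 152.1]
tool_rot: [0.5, 0.5, -0.5, 0.5]
ft_force: [-0.5, 0.3, -2.9]
opening: 23.7
```

```bash
python3 -m pendant '[[10,[0.7,0,0],[0,0,0]],[10,[0,0,0],[0,0,0]]]'|grep -E "pos|force"; python3 -m pendant '[[10,[0.7,0,0],[0,0,0]],[10,[0,0,0],[0,0,0]]]'|grep -E "pos|force"
```

```text
tool_pos: [437.7, -243.5, 152.1]
ft_force: [0.2, 0.5, 0.5]
tool_pos: [437.8, -243.5, 151.6]
ft_force: [-1.3, 1.4, 3.6]
```

```bash
python3 -m pendant '[[60,[0,0,0],[0,0,0]],[60,[0,0,0],[0,0,0]],[60,[0,0,0],[0,0,0]],[60,[0,0,0],[0,0,0]],[60,[0,0,0],[0,0,0]],[60,[-10,0,0],[0,0,0]],[60,[-20,0,0],[0,0,0]],[60,[-30,0,0],[0,0,0]],[60,[0,0,0],[0,0,0]]]'
python3 - <<'E'
from h import *
M=T();c=bot.camera('wrist'); A=c2w(c,M); P=cloud(c,A);z=P[...,2]
g=(np.hypot(P[...,0]-438,P[...,1]+244)<29)
for a,b in((101,109),(183,193),(140,180),(90,99)):
  Q=P[g&(z>a)&(z<b)]
  if len(Q): print(a,len(Q),np.percentile(Q,[1,50,99],axis=0).round(1))
cv2.imwrite('pics/w7.png',c['image'][...,::-1])
E
```

```text
clock: 16.28
tool_pos: [439.0, -244.3, 217.7]
tool_rot: [0.501, 0.497, -0.499, 0.503]
ft_force: [1.3, 0.4, 0.4]
opening: 52.7
101 1052 [[ 427.8 -262.7  102.4]
 [ 444.9 -241.3  104.8]
 [ 457.7 -225.2  106.6]]
183 1506 [[ 427.7 -255.2  183.7]
 [ 439.7 -244.2  188. ]
 [ 450.2 -232.7  189.5]]
140 318 [[ 442.  -255.2  157.6]
 [ 448.8 -244.2  169.1]
 [ 450.2 -233.1  179.1]]
90 751 [[ 420.2 -268.    91.2]
 [ 447.7 -244.3   94.7]
 [ 461.6 -219.9   98. ]]
```

```bash
python3 -m pendant '[[100,[0,4.2,-38],[0,0,0]],[100,[0,4.2,-38],[0,0,0]],[100,[0,4.2,-38],[0,0,0]],[100,[0,4.2,-38],[0,0,0]],[100,[0,4.2,-38],[0,0,0]],[100,[0,4.2,-38],[0,0,0]],[100,[0,4.2,-38],[0,0,0]],[100,[0,4.2,-38],[0,0,0]],[100,[0,4.2,-38],[0,0,0]],[100,[0,4.2,-38],[0,0,0]],[100,[0,4.2,-38],[0,0,0]],[100,[0,4.2,-38],[0,0,0]]]'
python3 -m pendant '[[100,[0,0,0],[0,0,0]],[100,[0,0,0],[0,0,0]]]'
cat > tube.py <<'E'
from h import *
import sys
x0,y0=float(sys.argv[1]),float(sys.argv[2])
M=T();print(M[:3,3].round(1));c=bot.camera('wrist'); A=c2w(c,M); P=cloud(c,A);z=P[...,2];I=c['image'].astype(int)
red=(I[...,0]>I[...,1]+50)&(I[...,0]>I[...,2]+50)&(np.hypot(P[...,0]-x0,P[...,1]-y0)<30)
Q=P[red&(z>float(sys.argv[3])-70)&(z<float(sys.argv[3])+12)]; zt=np.percentile(Q[:,2],95); print('ztop',zt)
t=Q[Q[:,2]>zt-3]; print('top',len(t),cv2.minEnclosingCircle(t[:,:2].astype(np.float32)),np.percentile(t,[2,98],axis=0).round(1))
for a in range(10,70,10):
    s=Q[(Q[:,2]<zt-a+5)&(Q[:,2]>zt-a-5)]
    if len(s)>10: print(-a,np.percentile(s,[3,97],axis=0)[:,:2].round(1))
cv2.imwrite('pics/'+sys.argv[4],c['image'][...,::-1])
E
python3 tube.py 489 213 130 w8.png
```

```text
clock: 17.33
tool_pos: [487.6, 214.5, 210.4]
tool_rot: [-0.5, -0.5, 0.5, -0.5]
ft_force: [-0.1, 0.2, 0.8]
opening: 87.7
clock: 17.5
tool_pos: [487.4, 214.0, 209.7]
tool_rot: [0.498, 0.501, -0.5, 0.501]
ft_force: [0.4, 0.5, 0.3]
opening: 87.6
[487.4 214.  209.7]
ztop 130.89604193970573
top 496 ((489.3152160644531, 212.43295288085938), 8.816953659057617) [[481.8 205.  128.7]
 [497.1 219.8 131.3]]
-10 [[493.4 210.1]
 [497.5 219.9]]
```

View pics/w8.png

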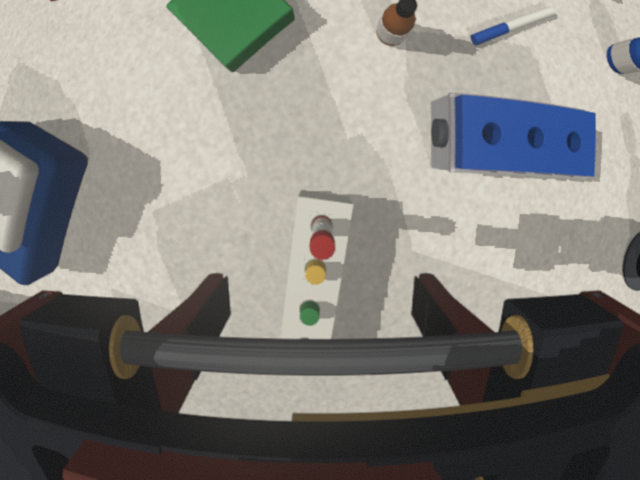

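```bash
python3 -m pendant '[[100,[30,2,1.6],[0,0,0]],[100,[30,0,0],[0,0,0]],[60,[30,0,0],[0,0,0]],[40,[20,0,0],[0,0,0]],[5,[0,0,0],[0,0,0]],[5,[0,0,0],[0,0,0]],[5,[0,0,0],[0,0,0]],[5,[0,0,0],[0,0,0]],[5,[0,0,0],[0,0,0]],[5,[0,0,0],[0,0,0]],[5,[0,0,0],[0,0,0]],[5,[0,0,0],[0,0,0]]]' 20;  python3 -m pendant '[[5,[0,0,0],[0,0,0]],[5,[0,0,0],[0,0,0]],[5,[0,0,0],[0,0,0]]]'
```

```text
clock: 18.55
tool_pos: [490.1, 211.1, 101.3]
tool_rot: [0.5, 0.5, -0.5, 0.5]
ft_force: [-0.3, 0.5, 0.3]
opening: 24.5
clock: 18.8
tool_pos: [490.0, 211.1, 101.0]
tool_rot: [0.5, 0.5, -0.5, 0.5]
ft_force: [-0.5, 0.3, 2.0]
opening: 17.2
```

```bash
python3 -m pendant '[[5,[-10,0,0],[0,0,0]],[5,[-18,0,0],[0,0,0]],[5,[-25,0,0],[0,0,0]],[5,[-25,0,0],[0,0,0]],[5,[-25,0,0],[0,0,0]],[5,[-10,12,33],[0,0,0]],[5,[0,15,36],[0,0,0]],[5,[0,15,36],[0,0,0]],[5,[0,15,36],[0,0,0]],[5,[0,15,36],[0,0,0]],[5,[0,9,31],[0,0,0]],[5,[0,5,21],[0,0,0]]]';  python3 -m pendant '[[5,[0,0,0],[0,0,0]],[5,[0,0,0],[0,0,0]],[5,[0,0,0],[0,0,0]]]'
python3 tube.py 576 -18 220 w9.png
python3 - <<'E'
from h import *
M=T();c=bot.camera('wrist');A=c2w(c,M);P=cloud(c,A);z=P[...,2];I=c['image'].astype(int)
t=(np.abs(z-80)<6)&(np.hypot(P[...,0]-575,P[...,1]-24)<90)&(I[...,2]>I[...,0]+40)
print(cv2.minAreaRect(P[t][:,:2].astype(np.float32))); find('bore_1','wrist',A);find('sample_tube','wrist',A)
E
```

```text
clock: 19.8
tool_pos: [576.5, -21.2, 214.0]
tool_rot: [-0.5, -0.499, 0.501, -0.5]
ft_force: [-0.2, -0.0, -0.7]
opening: 17.4
clock: 20.05
tool_pos: [575.8, -17.4, 214.2]
tool_rot: [0.5, 0.5, -0.5, 0.5]
ft_force: [0.5, 0.5, -0.3]
opening: 17.4
[575.8 -17.4 214.2]
ztop 231.65079911479472
top 89 ((578.9654541015625, -17.746740341186523), 7.644167423248291) [[579.8 -24.1 228.8]
 [583.7 -11.3 231.9]]
-60 [[578.2 -17.2]
 [582.9 -10.1]]
((575.5704345703125, 25.835643768310547), (62.46030044555664, 146.8158416748047), 1.4472308158874512)
wrist tip_of bore_1 0.7 [579.5 -16.4  81.3]
wrist tip_of bore_1 0.58 [579.6  71.3  77.3]
wrist tip_of sample_tube 0.73 [575.2 -18.9 125.6]
```

View pics/w9.png

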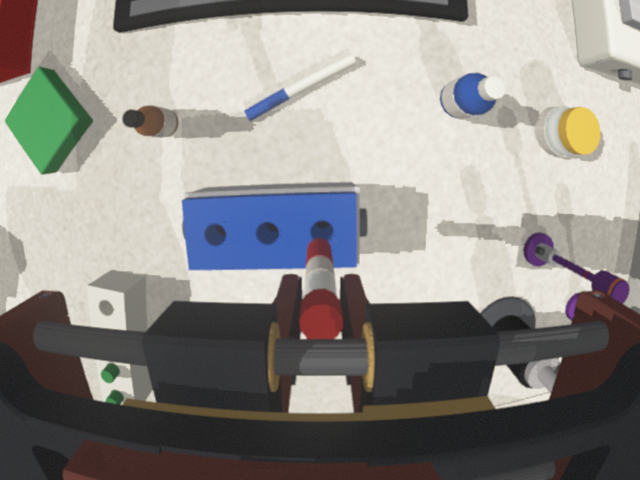

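```bash
cat > tb.py <<'E'
from h import *
s=bot.sense();M=T();c=bot.camera('wrist');A=c2w(c,M);P=cloud(c,A);z=P[...,2]
print(M[:3,3].round(1), 'tool x axis',M[:3,0].round(4))
x0,y0=M[:2,3]
v,u=np.mgrid[0:480,0:640]
for h in np.arange(M[2,3]-90,M[2,3],10):
    m=(np.abs(z-h)<5)&(np.hypot(P[...,0]-x0,P[...,1]-y0)<14)&(abs(u-320)<35); Q=P[m]
    if len(Q)>8:
        f=lambda p: np.hypot(Q[:,0]-p[0],Q[:,1]-p[1])-8
        from scipy.optimize import least_squares
        r=least_squares(f,[x0,y0],loss='soft_l1'); print(round(h-M[2,3]),len(Q),np.percentile(Q[:,1],[3,97]).round(1),'fit',r.x.round(1))
E
python3 tb.py
```

```text
[575.8 -16.8 214.2] tool x axis [ 4.e-04  1.e-04 -1.e+00]
-90 12 [-22.3  -9.2] fit [574.8 -16.2]
-80 80 [-23.4  -9.2] fit [574.8 -16.2]
-70 83 [-23.4  -9.1] fit [575.  -16.4]
-60 102 [-23.3  -9.1] fit [574.9 -16.5]
-50 106 [-23.7  -9.2] fit [574.9 -16.6]
-40 139 [-23.7  -9.5] fit [574.8 -16.6]
-30 142 [-23.9  -9.4] fit [574.8 -16.8]
-20 206 [-24.3  -9.3] fit [574.7 -16.9]
-10 194 [-23.9  -9.5] fit [574.5 -17. ]
```

```bash
python3 -m pendant '[[5,[0,1.6,2.5],[0,0,0]],[5,[10,0,0],[0,0,0]],[5,[15,0,0],[0,0,0]],[5,[8,0,0],[0,0,0]],[5,[0,0,0],[0,0,0]],[5,[0,0,0],[0,0,0]],[5,[0,0,0],[0,0,0]]]'
python3 tb.py
python3 - <<'E'
from h import *
M=T();c=bot.camera('wrist');A=c2w(c,M);P=cloud(c,A);z=P[...,2];I=c['image'].astype(int)
print(M[:3,3].round(1))
t=(np.abs(z-80)<5)&(np.hypot(P[...,0]-575,P[...,1]-24)<90)&(I[...,2]>I[...,0]+40)
print(cv2.minAreaRect(P[t][:,:2].astype(np.float32)))
C=A[:3,3]
# hole pixels in image: project (576.5,-19,80) area and other holes
D=P-C; q=C+D*((80-C[2])/D[...,2:3])
for b in((574.1,69.2),(575.1,25.4),(576.3,-18.7)):
    m=(np.hypot(q[...,0]-b[0],q[...,1]-b[1])<12)&(z<77)&~(I[...,2]>I[...,0]+60)
    if m.sum()>20: print(b,m.sum(),cv2.minEnclosingCircle(q[m][:,:2].astype(np.float32)),np.percentile(q[m],[1,99],axis=0)[:,:2].round(1))
im=c['image'][...,::-1]; cv2.imwrite('pics/w10.png',cv2.resize(im[180:340,170:400],None,fx=3,fy=3))
E
```

```text
clock: 20.88
tool_pos: [577.7, -20.5, 181.3]
tool_rot: [0.5, 0.5, -0.5, 0.5]
ft_force: [-0.1, -0.9, -1.1]
opening: 17.3
[577.7 -20.5 181.3] tool x axis [ 5.e-04 -0.e+00 -1.e+00]
-90 10 [-26.1 -13.6] fit [576.7 -19.8]
-80 75 [-26.9 -12.7] fit [576.7 -20. ]
-70 85 [-27.3 -12.9] fit [576.9 -20.1]
-60 109 [-27.4 -12.9] fit [576.8 -20.2]
-50 107 [-27.4 -13. ] fit [576.7 -20.3]
-40 138 [-27.1 -13.2] fit [576.7 -20.4]
-30 138 [-27.7 -13.2] fit [576.7 -20.5]
-20 202 [-28.  -13.1] fit [576.6 -20.6]
-10 201 [-27.7 -13.3] fit [576.4 -20.7]
[577.9 -20.5 181.7]
((575.4855346679688, 25.91281509399414), (62.752281188964844, 146.57833862304688), 1.3867021799087524)
(574.1, 69.2) 357 ((574.4746704101562, 70.26457977294922), 8.776073455810547) [[566.7  62.3]
 [582.7  78. ]]
(575.1, 25.4) 390 ((575.8431396484375, 25.575841903686523), 8.665399551391602) [[568.1  17.6]
 [584.1  33.4]]
(576.3, -18.7) 140 ((577.1447143554688, -19.3372802734375), 8.845775604248047) [[575.4 -27.3]
 [585.6 -10.8]]
```

View pics/w10.png

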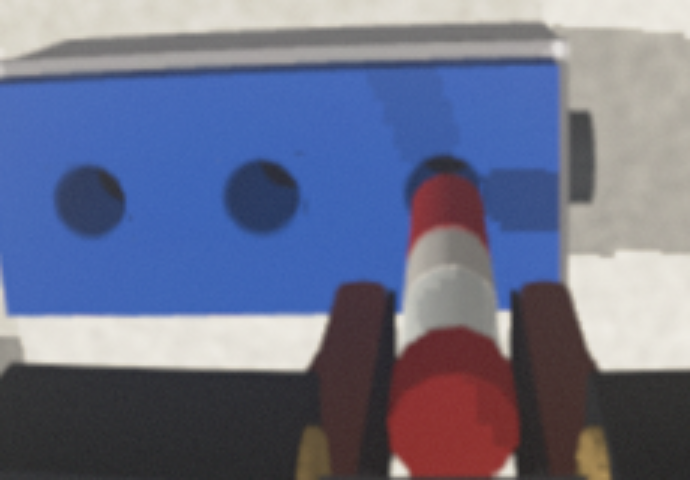

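```bash
python3 -m pendant '[[5,[4,0.2,-0.8],[0,0,0]],[5,[4,0,0],[0,0,0]],[5,[2,0,0],[0,0,0]],[5,[2,0,0],[0,0,0]],[5,[1,0,0],[0,0,0]],[5,[0,0,0],[0,0,0]]]'; python3 -m pendant '[[5,[1,0,0],[0,0,0]],[5,[1,0,0],[0,0,0]],[5,[0,0,0],[0,0,0]]]';python3 tb.py
```

```text
clock: 21.48
tool_pos: [577.6, -19.7, 167.4]
tool_rot: [0.5, 0.5, -0.5, 0.5]
ft_force: [-0.4, -1.2, -0.6]
opening: 17.0
clock: 21.73
tool_pos: [577.7, -19.7, 165.7]
tool_rot: [0.5, 0.5, -0.5, 0.5]
ft_force: [-1.0, -0.7, -1.8]
opening: 17.3
[577.7 -19.7 165.7] tool x axis [-1.e-04  0.e+00 -1.e+00]
-90 525 [-32.4  -6.8] fit [580.2 -19.9]
-80 132 [-30.8  -8.2] fit [577.5 -19.5]
-70 85 [-26.5 -12.1] fit [576.9 -19.2]
-60 108 [-26.6 -12.4] fit [576.8 -19.4]
-50 104 [-26.6 -12.1] fit [576.8 -19.5]
-40 138 [-26.6 -12.4] fit [576.8 -19.6]
-30 140 [-26.8 -12.4] fit [576.7 -19.7]
-20 206 [-27.2 -12.1] fit [576.7 -19.8]
-10 197 [-26.7 -12.6] fit [576.4 -19.9]
```

```bash
python3 -m pendant '[[5,[2,0,0],[0,0,0]],[5,[2,0,0],[0,0,0]],[5,[2,0,0],[0,0,0]],[5,[2,0,0],[0,0,0]],[5,[2,0,0],[0,0,0]]]'; python3 -m pendant '[[5,[3,0,0],[0,0,0]],[5,[3,0,0],[0,0,0]],[5,[3,0,0],[0,0,0]],[5,[3,0,0],[0,0,0]],[5,[3,0,0],[0,0,0]]]'
```

```text
clock: 22.2
tool_pos: [577.7, -19.7, 155.5]
tool_rot: [0.5, 0.5, -0.5, 0.5]
ft_force: [0.3, -0.5, -0.2]
opening: 17.2
clock: 22.62
tool_pos: [577.7, -19.7, 140.5]
tool_rot: [0.5, 0.5, -0.5, 0.5]
ft_force: [-0.9, -0.0, -0.3]
opening: 17.7
```

```bash
python3 -m pendant '[[5,[3,0,0],[0,0,0]],[5,[3,0,0],[0,0,0]],[5,[3,0,0],[0,0,0]],[5,[3,0,0],[0,0,0]],[5,[3,0,0],[0,0,0]],[5,[3,0,0],[0,0,0]],[5,[3,0,0],[0,0,0]]]'; python3 -m pendant '[[5,[1.5,0,0],[0,0,0]],[5,[1.5,0,0],[0,0,0]],[5,[1,0,0],[0,0,0]],[5,[0,0,0],[0,0,0]]]'
```

```text
clock: 23.2
tool_pos: [577.8, -19.7, 119.5]
tool_rot: [0.5, 0.5, -0.5, 0.5]
ft_force: [0.1, 0.4, -1.1]
opening: 17.2
clock: 23.53
tool_pos: [577.7, -19.7, 115.6]
tool_rot: [0.5, 0.5, -0.5, 0.5]
ft_force: [-1.1, -0.3, -1.3]
opening: 17.4
```

Expected bottom at TCP ≈ 111–112.

```bash
python3 -m pendant '[[5,[1,0,0],[0,0,0]],[5,[1,0,0],[0,0,0]],[5,[0,0,0],[0,0,0]]]'|grep -E "pos|force"; python3 -m pendant '[[5,[0.8,0,0],[0,0,0]],[5,[0,0,0],[0,0,0]]]'|grep -E "pos|force"; python3 -m pendant '[[5,[0.8,0,0],[0,0,0]],[5,[0,0,0],[0,0,0]]]'|grep -E "pos|force"; python3 -m pendant '[[5,[0.5,0,0],[0,0,0]],[5,[0,0,0],[0,0,0]]]'|grep -E "pos|force"
```

```text
tool_pos: [577.7, -19.7, 113.7]
ft_force: [0.3, 1.4, -0.2]
tool_pos: [577.9, -19.7, 113.3]
ft_force: [-0.2, -0.1, 0.8]
tool_pos: [578.1, -19.7, 113.0]
ft_force: [-0.4, 0.2, 3.7]
tool_pos: [578.2, -19.7, 112.8]
ft_force: [-0.9, -0.3, 4.7]
```

```bash
python3 -m pendant '[[50,[-0.5,0,0],[0,0,0]],[50,[0,0,0],[0,0,0]],[50,[0,0,0],[0,0,0]],[50,[0,0,0],[0,0,0]],[50,[0,0,0],[0,0,0]],[50,[-15,0,0],[0,0,0]],[50,[-25,0,0],[0,0,0]],[50,[-35,0,0],[0,0,0]],[50,[-35,0,0],[0,0,0]],[50,[0,-35,0],[0,0,0]],[50,[0,-35,0],[0,0,0]],[50,[0,0,0],[0,0,0]]]'; python3 -m pendant '[[50,[0,0,0],[0,0,0]],[50,[0,0,0],[0,0,0]]]' 
python3 tube.py 577 -19 142 w11.png
python3 - <<'E'
from h import *
M=T();c=bot.camera('wrist');P=cloud(c,c2w(c,M));z=P[...,2]
g=(np.hypot(P[...,0]-577,P[...,1]+19)<12)
for a in(95,105,115,125,135):
  Q=P[g&(abs(z-a)<5)]; print(a,len(Q),np.percentile(Q[:,:2],[3,97],axis=0).round(1) if len(Q) else '')
cc=bot.camera('scene');A=c2w(cc);P=cloud(cc,A);z=P[...,2]
cv2.imwrite('pics/scene2.png',cc['image'][...,::-1])
g=(np.hypot(P[...,0]-438,P[...,1]+244)<28)
for a,b in((100,110),(170,195)):
  Q=P[g&(z>a)&(z<b)]; print('gauge',a,np.percentile(Q,[2,50,98],axis=0).round(1))
for n in('gauge','sample_tube','marker','amber_bottle','stain_bottle','specimen_jar','slide_box'): find(n,'scene',A,n=3 if n=='gauge' else 1)
E
```

```text
clock: 25.28
tool_pos: [503.9, -19.6, 222.5]
tool_rot: [0.5, 0.5, -0.5, 0.5]
ft_force: [-0.8, -1.5, -0.4]
opening: 43.8
clock: 25.45
tool_pos: [508.1, -19.8, 222.3]
tool_rot: [0.5, 0.5, -0.5, 0.5]
ft_force: [0.5, 0.0, 0.3]
opening: 44.1
[508.1 -19.8 222.3]
ztop 143.36426606808948
top 534 ((576.9092407226562, -18.07056999206543), 8.615811347961426) [[569.5 -25.7 140.8]
 [584.5 -10.3 143.7]]
95 0 
105 0 
115 0 
125 0 
135 1 [[580.9 -25.8]
 [580.9 -25.8]]
gauge 100 [[ 423.7 -261.3  100.2]
 [ 447.3 -237.1  103.6]
 [ 460.9 -225.3  109.1]]
gauge 170 [[ 429.2 -255.5  170.7]
 [ 444.9 -241.5  183.6]
 [ 453.8 -232.3  190.8]]
scene tip_of gauge 0.8 [ 439.6 -247.4   89.9]
scene tip_of gauge 0.78 [ 541.1 -276.3   -1.6]
scene tip_of gauge 0.68 [ 458.8 -363.4    2.7]
scene tip_of marker 0.9 [714.7  -7.1  -1.7]
scene tip_of amber_bottle 0.56 [680.4 147.2  -2.7]
scene tip_of stain_bottle 0.59 [ 701.3 -157.8    1.9]
scene tip_of specimen_jar 0.82 [ 678.1 -282.8   -1. ]
scene tip_of slide_box 0.92 [698.8 300.4  -3.7]
```

View pics/scene2.png

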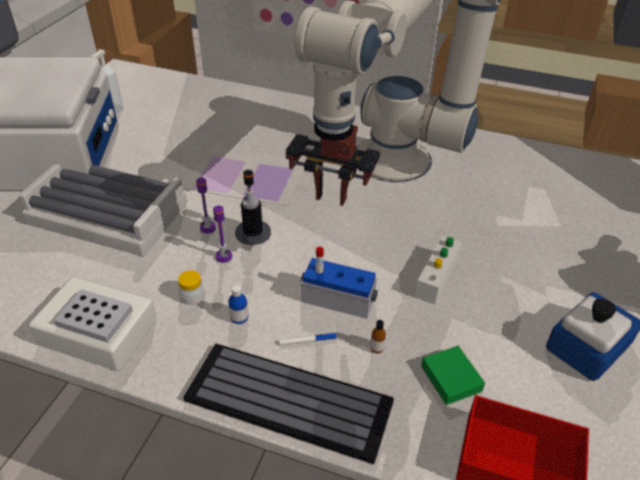

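The picture shows the tube upright in the bore nearest the gauge (320,260), the gauge in its stand (250,205), and nothing else disturbed.

```bash
python3 -c "
from rig import bot
print(bot.hand_in())"
```

```text
the job is handed in; nothing more can be done
None
```

I gauged the deepest bore, put the gauge back in its stand, and lowered the red-capped tube to the bottom of that bore. I handed the job in at about 25.5 s; it reports no verdict.

- **Choice of bore:** Wrist-camera depth showed about 34, 46 and 58 mm, so I gauged only the deepest one, at the robot's low-y end (about x 577, y -19 mm).
- **Gauging:** The foot sat flat (top at 89.9 mm, as it should be on the 80 mm rim). The rod bottomed at about 59 mm, and the force rose from about 3 N sliding to a peak of 9 N, then 7.6 N held. I put the force on the tip itself at about 4–5 N.
- **Gauge in stand:** It is seated and upright, with a reading of about 59 mm by the knob's height.
- **Tube:** It went in without catching and touched bottom about 58 mm down. After release its top was at about 143 mm, which puts the foot about 57 mm below the rim.
- **Other things:** In the last scene picture nothing else had visibly moved. The five bystanders I located again (not the short tubes) were within a few mm of their starting positions.
- **Failed or weaker checks:** The final check of the tube's side surface gave no usable points, so its uprightness rests on the picture and the measured cap centre. The networks did not report the tube in that last scene picture.

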